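Sort out the tasting counter

ROBOT

A 6-joint arm with a two-finger parallel gripper is mounted at the origin on the work surface. World frame = base frame: x ahead of the robot, y to its left, z up, the work surface at z = 0. Lengths are in mm, angles in rad, forces in N, time in s.
With the tool pointing down it reaches from about 375 to 900 mm from the base axis. Payload 3.1 kg.
Tool frame: the origin (TCP) lies at the very end of the fingers, on their centre line; the grasp point (between the pads) lies 19 mm behind it; z points along the fingers, y is the line along which they close (so a half turn about z gives the same grasp; the last joint's range is limited). The gripper opens to 87 mm and grips with 3 to 60 N. Pads are 19 mm wide; open, the fingers measure 117 mm over their backs; the gripper's body (75 mm by 190 mm) begins 51 mm behind the grasp point.
Start: joints at [-1.327, 0.527, 1.433, -0, 1.181, -0.178], TCP at [255.896, -570.187, 222.548] pointing down, gripper open.
Joint ranges: [-3.08, 3.08], [-0.75, 2.2], [0.22, 2.44], [-1.43, 4.57], [0, 2.65], [-2.85, 2.85]. Speed limits (rad/s): [2.79, 2.79, 3.14, 3.14, 3.14, 3.14].

INTERFACE

Orientations are given as [roll, pitch, yaw] about the fixed x, y, z axes, in that order (R = Rz(yaw) Ry(pitch) Rx(roll)).
In Python, from bench import * gives the robot as it stands.
- The arm moves only by the shell command python3 -m jog 'ROWS' [FORCE]. ROWS is JSON, a list of rows, each a list of 5 numbers: the shift along the tool's x, y, z normalised to -1 to 1, where 1 is 150 mm, then the turn about the tool's z normalised to -1 to 1, where 1 is pi rad, then the closure, from -1 (fully open) to 1 (shut). In form: [[tx, ty, tz, yaw, hand], ...]. A call has 1 to 20 rows; each row is the pose to reach, as a shift and turn from the pose commanded when the call began, along the tool's axes at that moment, turning the shorter way round; what a row does not reach only later rows make up. A row lasts 1/8 s, in which the tool goes at most 62.5 mm and 10.7 degrees, less where a joint would pass 70% of its speed; a pose out of reach is approached as far as the arm can. A call with a number of a shift or a turn outside -1 to 1 is refused whole. A call with a gripper value outside its range is refused whole. The fingers move at their own pace and stop on an object; FORCE is the grip in N (left out, the last holds). Time passes only in rows, so rows that repeat a pose let the fingers close. It gives the time, the measured TCP pose, the force, the opening and the grip force at its end, in the units of the state.
- get_obs(): the state, without advancing time (a new reading comes with each control period).
- read_camera(name): name is "scene" or "top" or "wrist"; returns (picture, depth): 420x560x3 uint8, red, green, blue; 420x560 float32, mm along the optical axis (not along the pixel's ray), 0 where there is no reading.
- camera_info(name): a dict with "vertical_fov" (degrees; the focal length in pixels is half the picture's height over the tangent of half this angle, whatever the lens; pixels are square), "cx", "cy" (the principal point, pixels), "position" and "rotation" of the camera in the world. Camera axes: x right, y down, z forward; pixel columns grow to the right and rows downward; lengths in mm; the calibration is good to about 2 mm. A picture is of the moment at which its call begins: read the wrist's pose just before it. camera_info takes no time and is no camera call; for the wrist camera it gives the pose at the moment of the call.
- finish_job(): hands the job in; it is judged then, once.
The state is a dict: "clock": time; "joint_pos": joint angles; "qvel": joint speeds; "joint_torque": joint torques, N m; "tool_pos": TCP position; "eef_rot": TCP orientation; "contact_force": force on the tool from outside, world axes, zero at the start; "torque": the same for the moment, N m; "gripper_width": finger opening in mm; "finger_force": force on a finger pad.
Only numpy, scipy, OpenCV 4.12 (cv2) and the standard library are available. Lean on these libraries where they do the work, as an engineer would, in place of code of your own. Each camera call takes 0.05 s, during which the arm holds its last target. There are 200 camera calls.

TASK

Tidy the tasting counter: stand the two miniature bottles upright in the cardboard carton, one in each cell, put both stoppers in the wooden bowl, and stand the steel measure upright in the drip tray. Leave the big bottle and the tasting glass where they are.

Things in the scene. Friction and masses are not known exactly. Their poses are not given: they have to be found in the camera images.
- bottle_a_mid (a point): miniature cream-liqueur bottle (one of two alike), standing upright: cream round body 36 mm diameter and straight-sided up to 66 mm with a paper label round it, sloping shoulder, black cap 21 mm diameter, 98 mm tall in all; point on its axis half-way up, 49 mm above its foot; z along its axis, yaw meaningless
- bottle_b_mid (a point): miniature cream-liqueur bottle (one of two alike), standing upright: cream round body 36 mm diameter and straight-sided up to 66 mm with a paper label round it, sloping shoulder, black cap 21 mm diameter, 98 mm tall in all; point on its axis half-way up, 49 mm above its foot; z along its axis, yaw meaningless
- stopper_a_mid (a point): bottle stopper (one of two alike), standing on its black cap with the cork upward: cap 34 mm diameter and 18 mm high, cork shank on it 22 mm diameter and 26 mm long, 44 mm tall in all; point on its axis half-way up, 22 mm above its underside; easily held by the shank; z along its axis, cork end up
- stopper_b_mid (a point): bottle stopper (one of two alike), standing on its black cap with the cork upward: cap 34 mm diameter and 18 mm high, cork shank on it 22 mm diameter and 26 mm long, 44 mm tall in all; point on its axis half-way up, 22 mm above its underside; easily held by the shank; z along its axis, cork end up
- measure_mid (a point): steel spirit measure: straight open cup 44 mm diameter, 60 mm tall, wall 3 mm, standing mouth up; point on its axis half-way up, 30 mm above its underside; z along its axis
- carton: low open kraft cardboard carton, fixed to the counter: 68 mm (its x) by 132 mm (its y), walls 28 mm high and 4 mm thick, floor 4 mm thick, one dividing wall across the middle of its length making two cells, each 60 by 60 mm inside, centred at 32 mm either way along its y; a cell takes one bottle. Origin at the centre of its underside, z up
- bowl: round dark wooden bowl, fixed to the counter: 120 mm diameter at the rim, 104 mm at the foot, 30 mm high, wall about 5 mm, flat inner floor 5 mm above the counter and about 94 mm across. Origin at the centre of its underside, z up
- drip_tray: square aluminium drip tray, fixed to the counter: 82 by 82 mm, rim 10 mm high and 3 mm thick, floor 3 mm thick, 76 mm clear inside. Origin at the centre of its underside, x and y along its sides, z up
- big_bottle: bystander: full-size cream-coloured bottle standing at the left end, 76 mm diameter, 240 mm tall, loose; to be left alone. Origin at the centre of its underside
- tasting_glass: bystander: stemmed tulip-shaped tasting glass standing at the right end, foot 60 mm diameter, 150 mm tall, loose; to be left alone. Origin at the centre of its underside
Things that resemble listed ones, but are neither listed nor needed, are in the scene too. Leave any purple, red or yellow look-alike of the part that bears bottle_a_mid alone.

How it is judged:
By the outcome, as a careful person would: the job done as asked, in the order asked, and still so for the second after the job is handed in, with the robot touching nothing.
It also fails if it takes over 112 s, if anything falls off the work surface, if the arm or the gripper's body presses on something with over 40 N, if the wrist force passes 120 N, or if a joint passes its speed limit or range.

## Working session

There is one attempt and no reset: what is moved stays moved. The work goes in short steps, Python scripts to look and compute and a shell command to move; the robot and the scene stay as the last step left them, time stands still between calls to the robot, and variables do not carry over. Pictures are saved under pics/ and viewed, at most 14 in all, crops included, and the job is handed in when it is done.

```bash
ls; mkdir -p pics
python3 - <<'E'
from bench import *
import cv2
for n in("top","scene"):
    im,d=read_camera(n); cv2.imwrite(f"pics/{n}0.png",cv2.cvtColor(im,cv2.COLOR_RGB2BGR)); import numpy as np; np.savez(f"{n}0.npz",im=im,d=d); print(camera_info(n))
print(get_obs())
print(camera_info("wrist"))
E
```

```text
pics
{'vertical_fov': 53.06393352382774, 'cx': 281.07429633503466, 'cy': 209.63413954052243, 'position': array([ 407.64792357,  -18.26286086, 1261.95271296]), 'rotation': array([-3.05740167,  0.02142668, -1.57325929])}
{'vertical_fov': 57.86049916959831, 'cx': 282.7192743948967, 'cy': 208.73146940902973, 'position': array([1249.12907225,  248.41359208,  575.96777853]), 'rotation': array([-2.1298336 ,  0.02140822,  1.87005042])}
{'clock': 0.1, 'joint_pos': array([-1.32750219e+00,  5.28357588e-01,  1.43382007e+00, -1.03692423e-05,
        1.18140098e+00, -1.78456275e-01]), 'qvel': array([-0.00129527, -0.00271277, -0.00382111, -0.00126708,  0.00096835,
        0.00087203]), 'joint_torque': array([-3.78968407e-04, -4.40984988e+01, -1.77150768e+01,  6.35165465e-02,
        5.33687475e-02, -4.15093564e-05]), 'tool_pos': array([ 255.7302885 , -569.53623596,  221.66448734]), 'eef_rot': array([-3.13963650e+00, -3.43100723e-04,  4.21754026e-01]), 'contact_force': array([-0.73758357,  0.83291145, -0.47334283]), 'torque': array([-0.0136474 , -0.02770123,  0.01246192]), 'finger_force': 0.0, 'gripper_width': 86.80780131858292}
{'vertical_fov': 59.16772676216414, 'cx': 279.4542558812748, 'cy': 209.8121455111258, 'position': array([ 331.01268325, -537.25559716,  384.30498401]), 'rotation': array([ 2.83946080e+00,  1.97908613e-03, -1.14936074e+00])}
```

View pics/top0.png

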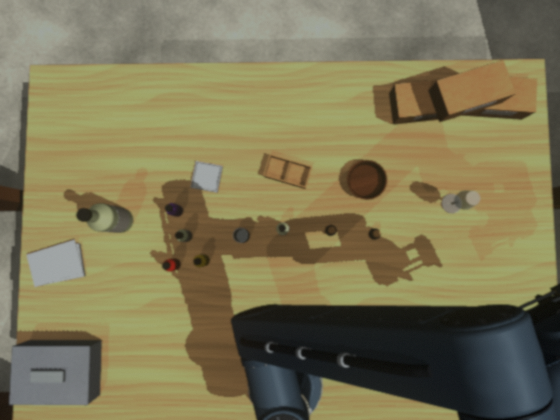

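View pics/scene0.png

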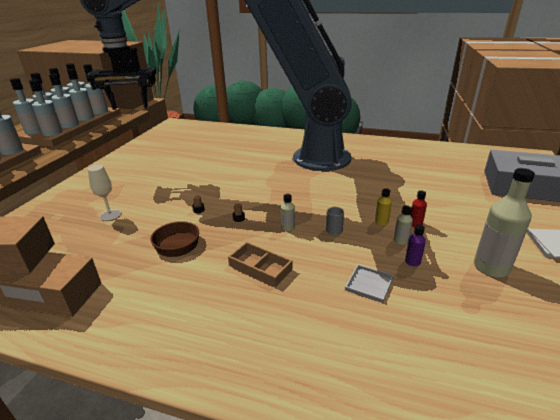

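The top view shows the tray at (207,177), carton (286,170), bowl (366,179), cream bottles (183,235) and (283,228), measure (242,235) and stoppers (330,230) and (374,233). The look-alikes are purple (174,209), red (171,265) and yellow (201,260). The big bottle is at (100,216) and the glass at (450,203). The scene view agrees. Next I'll use depth to get clusters.

```bash
cat > h.py <<'E'
from bench import *
import numpy as np, cv2
from scipy.spatial.transform import Rotation as Ro
def K(ci,h=420): return h/2/np.tan(np.radians(ci['vertical_fov']/2))
def cloud(d,ci):
    f=K(ci); v,u=np.mgrid[0:d.shape[0],0:d.shape[1]]
    p=np.dstack([(u-ci['cx'])/f*d,(v-ci['cy'])/f*d,d])
    return p@Ro.from_euler('xyz',ci['rotation']).as_matrix().T+ci['position']
def ray(u,v,z,ci):
    f=K(ci); r=Ro.from_euler('xyz',ci['rotation']).as_matrix()@np.array([(u-ci['cx'])/f,(v-ci['cy'])/f,1]); p=np.array(ci['position'])
    return p+r*(z-p[2])/r[2]
def clusters(n,d,ci,lo=6,x=(350,900),y=(-550,700),minpx=15):
    p=cloud(d,ci); m=((d>0)&(p[...,2]>lo)&(p[...,2]<260)&(p[...,0]>x[0])&(p[...,0]<x[1])&(p[...,1]>y[0])&(p[...,1]<y[1])).astype(np.uint8)
    k,l,s,c=cv2.connectedComponentsWithStats(m,connectivity=4)
    for i in range(1,k):
        if s[i,4]<minpx: continue
        q=p[l==i]; zt=np.percentile(q[:,2],97); t=q[q[:,2]>zt-12]
        print(n,'px',c[i].round(),'n',s[i,4],'ztop %.0f'%zt,'topmean',t[:,:2].mean(0).round(1),'bbox',np.percentile(q[:,:2],[1,99],axis=0).round().tolist())
    return p,l
E
python3 - <<'E'
from h import *
for n in("top","scene"):
    z=np.load(n+"0.npz"); ci=camera_info(n); p,l=clusters(n,z['d'],ci)
    t=p[(p[...,2]<20)&(p[...,2]>-20)&(p[...,0]>400)&(p[...,0]<800)&(abs(p[...,1])<400)]; print('table z',np.median(t[:,2]),t[:,2].std())
E
```

```text
top px [440.  97.] n 3949 ztop 153 topmean [ 822.8 -488.5] bbox [[760.0, -548.0], [880.0, -324.0]]
top px [287. 170.] n 384 ztop 32 topmean [629.  -10.8] bbox [[581.0, -81.0], [676.0, 58.0]]
top px [369. 177.] n 544 ztop 34 topmean [ 603.9 -250.7] bbox [[545.0, -303.0], [657.0, -188.0]]
top px [196. 176.] n 70 ztop 15 topmean [616.9 264.5] bbox [[576.0, 233.0], [662.0, 280.0]]
top px [217. 170.] n 50 ztop 15 topmean [633.  201.2] bbox [[594.0, 187.0], [656.0, 236.0]]
top px [367. 184.] n 16 ztop 10 topmean [ 589.  -249.3] bbox [[580.0, -258.0], [599.0, -241.0]]
top px [374. 188.] n 30 ztop 10 topmean [ 578.  -268.9] bbox [[566.0, -281.0], [587.0, -258.0]]
top px [216. 190.] n 16 ztop 14 topmean [574.9 205.4] bbox [[568.0, 198.0], [585.0, 219.0]]
top px [465. 200.] n 453 ztop 153 topmean [ 530.8 -498.3] bbox [[507.0, -518.0], [556.0, -475.0]]
top px [106. 218.] n 1252 ztop 242 topmean [484.5 489.3] bbox [[448.0, 453.0], [520.0, 513.0]]
top px [174. 209.] n 192 ztop 101 topmean [513.  320.7] bbox [[496.0, 303.0], [529.0, 333.0]]
top px [282. 228.] n 129 ztop 102 topmean [456.2   3.8] b
[... 1350 characters left out ...]
2 ztop 44 topmean [ 455.6 -136.3] bbox [[442.0, -154.0], [470.0, -121.0]]
scene px [334. 219.] n 420 ztop 60 topmean [439.5 125.4] bbox [[417.0, 104.0], [461.0, 146.0]]
scene px [ 41. 269.] n 7001 ztop 150 topmean [ 811.9 -454.2] bbox [[764.0, -501.0], [887.0, -321.0]]
scene px [175. 237.] n 836 ztop 30 topmean [ 599.1 -247.7] bbox [[545.0, -300.0], [659.0, -187.0]]
scene px [548. 245.] n 381 ztop 15 topmean [383.5 626. ] bbox [[351.0, 603.0], [424.0, 652.0]]
scene px [260. 262.] n 1131 ztop 28 topmean [631.3  -9.7] bbox [[582.0, -80.0], [679.0, 60.0]]
scene px [369. 281.] n 253 ztop 11 topmean [616.9 234.9] bbox [[569.0, 188.0], [662.0, 280.0]]
table z -0.24021142020274056 3.083316542714521
```

Run:
```python
from h import *
for n in("top","scene"):
    z=np.load(n+"0.npz"); ci=camera_info(n); p=cloud(z['d'],ci)
    for nm,cx,cy,r,lo,hi in(("carton",630,-10,85,15,40),("bowl",602,-246,75,15,40),("tray",617,234,65,4,20),("measure",439,125,30,45,75),("A",457,4,28,25,60),("B",438,290,28,25,60)):
        q=p[(np.hypot(p[...,0]-cx,p[...,1]-cy)<r)&(p[...,2]>lo)&(p[...,2]<hi)][:,:2].astype(np.float32)
        a=cv2.minAreaRect(q); e=cv2.minEnclosingCircle(q)
        print(n,nm,len(q),np.round(a[0],1),np.round(a[1],1),round(a[2],1),'circ',np.round(e[0],1),round(e[1],1))
```

```text
top carton 274 [628.7 -11.7] [132.2  69. ] 73.3 circ [629.1 -12.8] 72.7
top bowl 366 [ 600.5 -245.2] [117.7 116.7] 58.1 circ [ 601.1 -245.7] 59.9
top tray 485 [618.7 236.4] [119.7 126.7] 48.9 circ [617.2 234. ] 64.4
top measure 63 [436.9 123.7] [42.7 40.1] 89.5 circ [437.6 123.8] 21.9
top A 4 [441.5  -1.7] [ 5.1 24.6] 20.5 circ [443.9  -0.8] 12.3
top B 40 [437.9 280.2] [35.  14.4] 1.3 circ [437.7 287.4] 17.5
scene carton 768 [628.8 -11.2] [134.   72.2] 73.1 circ [629.5 -10.3] 73.4
scene bowl 585 [ 601.4 -243.7] [118.4 117.7] 3.5 circ [ 601.6 -245.2] 62.2
scene tray 376 [615.6 234.1] [82.5 85.7] 78.7 circ [616.1 234.6] 57.2
scene measure 176 [438.5 124.8] [42.9 43.1] 50.3 circ [438.6 125.2] 23.8
scene A 162 [465.1   9. ] [19.3 35.7] 28.1 circ [459.    5.7] 18.0
scene B 189 [447.3 293. ] [19.  36.3] 3.6 circ [439.7 292.6] 18.2
```

```bash
python3 -m jog '[[0,0,0,0.1343,-1],[0,0,0,0.1343,-1],[0,0,0,0.1343,-1]]' 20
```

```text
clock: 0.48
tool_pos: [255.8, -569.8, 221.9]
eef_rot: [-3.14, 0.0, -0.003]
contact_force: [0.2, 0.3, -0.1]
gripper_width: 86.8
finger_force: 0.0
```

```bash
python3 -m jog '[[0.3,-1,0,0,-1],[0.3,-1,0,0,-1],[0.3,-1,0,0,-1]]' && python3 -m jog '[[0.3,-1,0,0,-1],[0.3,-1,0,0,-1],[0.3,-1,0,0,-1]]' && python3 -m jog '[[0.4,-1,0,0,-1],[0.4,-1,0,0,-1],[0.4,-1,0,0,-1]]' && python3 -m jog '[[0.344,-0.835,0.45,0,-1],[0.344,-0.835,0.45,0,-1],[0.344,-0.835,0.45,0,-1],[0.344,-0.835,0.45,0,-1]]' | head -4
python3 - <<'E'
from h import *
ci=camera_info("wrist"); im,d=read_camera("wrist"); cv2.imwrite("pics/w1.png",cv2.cvtColor(im,cv2.COLOR_RGB2BGR))
clusters("wrist",d,ci,minpx=200)
p=cloud(d,ci); q=p[(np.hypot(p[...,0]-457,p[...,1]-5)<30)&(p[...,2]>86)&(p[...,2]<115)&(d>0)][:,:2].astype(np.float32); print(len(q),len(q) and cv2.minEnclosingCircle(q))
E
```

```text
clock: 0.85
tool_pos: [301.0, -416.2, 221.9]
eef_rot: [-3.138, 0.001, 0.001]
contact_force: [0.2, -1.4, -1.1]
gripper_width: 86.9
finger_force: 0.0
clock: 1.23
tool_pos: [345.5, -266.5, 222.2]
eef_rot: [-3.139, 0.001, 0.002]
contact_force: [-0.4, -0.4, -0.4]
gripper_width: 87.3
finger_force: 0.0
clock: 1.6
tool_pos: [405.9, -117.4, 222.4]
eef_rot: [-3.141, 0.001, 0.002]
contact_force: [0.6, -0.8, -0.6]
gripper_width: 87.0
finger_force: 0.0
clock: 2.1
tool_pos: [456.9, 6.7, 154.0]
eef_rot: [-3.141, 0.003, 0.004]
contact_force: [0.6, -0.3, -0.0]
wrist px [22. 32.] n 528 ztop 12 topmean [583.  200.8] bbox [[567.0, 194.0], [605.0, 219.0]]
wrist px [329.  19.] n 2010 ztop 30 topmean [590.2 -31. ] bbox [[576.0, -70.0], [604.0, 29.0]]
wrist px [552.  32.] n 1071 ztop 31 topmean [ 583.7 -189.9] bbox [[558.0, -209.0], [605.0, -186.0]]
wrist px [282. 212.] n 2791 ztop 99 topmean [456.1   4.1] bbox [[445.0, -13.0], [473.0, 21.0]]
wrist px [452. 206.] n 1748 ztop 45 topmean [ 451.8 -136.4] bbox [[436.0, -151.0], [467.0, -122.0]]
wrist px [130. 229.] n 3836 ztop 61 topmean [436.6 124.6] bbox [[416.0, 103.0], [458.0, 144.0]]
wrist px [283. 339.] n 55535 ztop 259 topmean [483.7   1.8] bbox [[450.0, -57.0], [496.0, 69.0]]
942 ((454.6751708984375, 4.014614105224609), 10.492865562438965)
```

```bash
python3 -m jog '[[-0.005,0.015,0.4,0,-1],[-0.005,0.015,0.6,0,-1],[-0.005,0.015,0.78,0,-1],[-0.005,0.015,0.78,0,-1],[-0.005,0.015,0.78,0,1],[-0.005,0.015,0.78,0,1],[-0.005,0.015,0.78,0,1],[-0.005,0.015,0.78,0,1],[-0.005,0.015,0.78,0,1],[-0.005,0.015,0.78,0,1]]' 20
```

```text
clock: 3.4
tool_pos: [456.7, 3.0, 38.1]
eef_rot: [-3.141, 0.0, -0.0]
contact_force: [-0.0, 0.2, -0.8]
gripper_width: 35.5
finger_force: 19.7
```

```bash
python3 -m jog '[[0,0,-0.3,0,1],[0,0,-0.5,0,1],[0.6,0.3,-0.5,0,1],[0.6,0.3,-0.5,0,1],[0.6,0.3,-0.5,0,1]]' && python3 -m jog '[[0.2,0,0,-0.05,1],[0.4,0,0,-0.1,1],[0.487,0,0,-0.16,1],[0.487,0,0,-0.22,1],[0.487,0,0,-0.28,1],[0.487,0,0,-0.34,1],[0.487,0,0,-0.407,1],[0.487,0,0,-0.407,1],[0.487,0,0,-0.407,1]]'
python3 - <<'E'
from h import *
im,d=read_camera("scene"); cv2.imwrite("pics/s1.png",cv2.cvtColor(im,cv2.COLOR_RGB2BGR)[130:360,150:450])
ci=camera_info("wrist");im,d=read_camera("wrist");p=cloud(d,ci); m=(d>0)&(p[...,2]>20)&(p[...,2]<36)&(np.hypot(p[...,0]-629,p[...,1]+11)<85); print(m.sum(),np.percentile(p[m],[1,50,99],axis=0).round(1).tolist()); cv2.imwrite("pics/w2.png",cv2.cvtColor(im,cv2.COLOR_RGB2BGR))
E
```

```text
clock: 4.03
tool_pos: [550.2, -44.1, 113.2]
eef_rot: [3.14, -0.004, -0.001]
contact_force: [-0.5, -0.4, -1.7]
gripper_width: 36.1
finger_force: 19.7
clock: 5.15
tool_pos: [619.0, -41.8, 112.6]
eef_rot: [-3.14, 0.0, 1.276]
contact_force: [0.1, -1.7, -0.6]
gripper_width: 35.3
finger_force: 19.7
4165 [[580.5, -78.3, 20.4], [635.6, -0.2, 28.0], [675.7, 59.2, 29.9]]
```

View pics/s1.png

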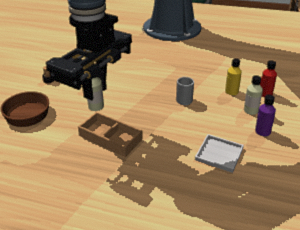

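View pics/w2.png

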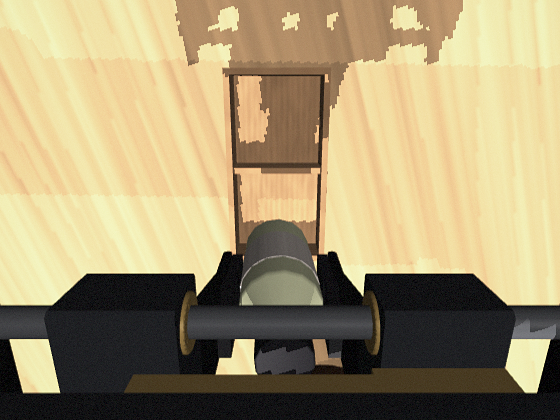

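The wrist view shows the bottle held upright at (280,270), in line with the near carton cell at (280,210). Lowering it now.

```bash
python3 -m jog '[[0,0,0.25,0,1],[0,0,0.4,0,1],[0,0,0.46,0,1],[0,0,0.46,0,1],[0,0,0.465,0,1],[0,0,0.465,0,1]]' && python3 -m jog '[[0,0,0,0,0],[0,0,0,0,-0.4],[0,0,0,0,-0.4],[0,0,0,0,-0.4],[0,0,-0.3,0,-0.4],[0,0,-0.7,0,-0.4],[0,0,-0.7,0.06,-0.4],[0,0,-0.7,0.12,-0.4],[0,0,-0.7,0.18,-0.4],[0,0,-0.7,0.24,-0.4],[0,0,-0.7,0.3,-0.4],[0,0,-0.7,0.36,-0.4],[0,0,-0.7,0.407,-0.4],[0,0,-0.7,0.407,-0.4]]'
python3 - <<'E'
from h import *
for n in("wrist","scene"):
    ci=camera_info(n);im,d=read_camera(n);p=cloud(d,ci); 
    m=(d>0)&(p[...,2]>40)&(p[...,2]<112)&(np.hypot(p[...,0]-620,p[...,1]+42)<40); print(n,m.sum(),np.percentile(p[m],[1,50,99],axis=0).round(1).tolist())
    t=m&(p[...,2]>88); print(p[t].mean(0))
E
```

```text
clock: 6.0
tool_pos: [620.5, -42.4, 44.2]
eef_rot: [3.14, -0.0, 1.278]
contact_force: [0.3, 0.3, -1.5]
gripper_width: 35.1
finger_force: 19.7
clock: 7.75
tool_pos: [619.8, -42.2, 148.3]
eef_rot: [-3.142, 0.0, 0.002]
contact_force: [0.4, -0.7, -0.1]
gripper_width: 61.0
finger_force: 0.0
wrist 2706 [[609.7, -62.2, 42.3], [626.5, -45.5, 77.8], [637.0, -29.2, 103.5]]
[620.8976968  -45.68190712 100.77375394]
scene 375 [[611.9, -59.3, 40.4], [630.0, -40.8, 70.7], [639.3, -27.4, 102.6]]
[624.1179312  -43.81806433  97.73586734]
```

```bash
python3 -m jog '[[-0.4,-0.75,0,0,-0.4],[-0.4,-0.75,0,0,-0.4],[-0.4,-0.75,0,0,-0.4]]' |head -2&& python3 -m jog '[[-0.4,-0.75,0,0,-0.4],[-0.4,-0.75,0,0,-0.4],[-0.4,-0.75,0,0,-0.4]]'|head -2 && python3 -m jog '[[-0.419,-0.721,0,0,-0.4],[-0.419,-0.721,0,0,-0.4],[-0.419,-0.721,0,0,-0.4],[-0.419,-0.721,0,0,-0.4]]'
python3 - <<'E'
from h import *
print(get_obs()['tool_pos'])
ci=camera_info("wrist"); im,d=read_camera("wrist"); cv2.imwrite("pics/w3.png",cv2.cvtColor(im,cv2.COLOR_RGB2BGR))
clusters("wrist",d,ci,minpx=200,x=(300,900))
E
```

```text
clock: 8.22
tool_pos: [556.3, 73.8, 148.1]
clock: 8.6
tool_pos: [497.7, 185.3, 148.3]
clock: 9.1
tool_pos: [438.6, 290.3, 148.5]
eef_rot: [3.141, -0.002, 0.0]
contact_force: [-0.7, -0.0, -0.2]
gripper_width: 60.9
finger_force: 0.0
[438.63472944 290.33688454 148.47329698]
wrist px [353.  16.] n 819 ztop 12 topmean [576.  234.9] bbox [[567.0, 199.0], [587.0, 281.0]]
wrist px [230. 109.] n 2654 ztop 99 topmean [512.  321.7] bbox [[496.0, 304.0], [529.0, 338.0]]
wrist px [ 33. 147.] n 6798 ztop 91 topmean [478.7 456.5] bbox [[451.0, 454.0], [520.0, 482.0]]
wrist px [494. 210.] n 4769 ztop 61 topmean [436.4 125. ] bbox [[417.0, 105.0], [458.0, 147.0]]
wrist px [275. 216.] n 2913 ztop 99 topmean [437.4 292.6] bbox [[426.0, 276.0], [454.0, 309.0]]
wrist px [280. 347.] n 73641 ztop 257 topmean [463.8 283.6] bbox [[358.0, 229.0], [477.0, 350.0]]
```

View pics/w3.png

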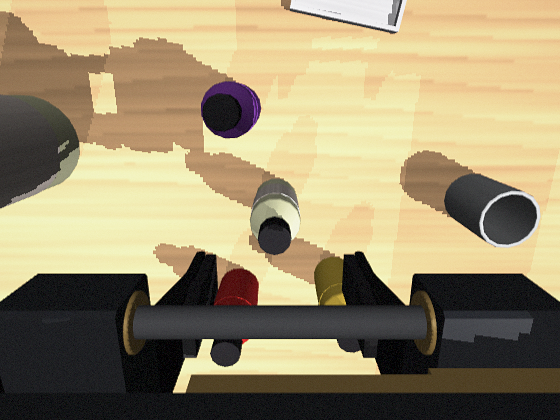

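The cream bottle's cap is at (275,236), centred between the open fingers. Red (237,300), yellow (335,290) and purple (230,110) are clear of the fingers' downward path.

```bash
python3 -m jog '[[0,-0.01,0.35,0,-0.4],[0,-0.01,0.6,0,-0.4],[0,-0.01,0.735,0,-0.4],[0,-0.01,0.735,0,-0.4],[0,-0.01,0.735,0,1],[0,-0.01,0.735,0,1],[0,-0.01,0.735,0,1],[0,-0.01,0.735,0,1],[0,-0.01,0.735,0,1]]' 20 && python3 -m jog '[[0,0,-0.3,0,1],[0,0,-0.6,0,1],[0,0,-0.75,0,1],[0,0,-0.75,0,1]]'
```

```text
clock: 10.28
tool_pos: [437.6, 292.8, 38.8]
eef_rot: [-3.141, -0.002, 0.0]
contact_force: [-0.4, -0.2, 5.6]
gripper_width: 35.3
finger_force: 19.9
clock: 10.78
tool_pos: [437.9, 293.0, 152.0]
eef_rot: [-3.14, -0.004, 0.0]
contact_force: [-0.3, 0.9, -1.0]
gripper_width: 35.4
finger_force: 19.9
```

```bash
python3 -m jog '[[0.34,0.45,0,0,1],[0.67,0.911,0,0,1],[0.67,0.911,0,0,1],[0.67,0.911,0,0,1]]'|head -2 && python3 -m jog '[[0.3,0.4,0,-0.05,1],[0.671,0.911,0,-0.1,1],[0.671,0.911,0,-0.16,1],[0.671,0.911,0,-0.22,1],[0.671,0.911,0,-0.28,1],[0.671,0.911,0,-0.34,1],[0.671,0.911,0,-0.407,1],[0.671,0.911,0,-0.407,1],[0.671,0.911,0,-0.407,1]]'
python3 - <<'E'
from h import *
im,d=read_camera("wrist");cv2.imwrite("pics/w4.png",cv2.cvtColor(im,cv2.COLOR_RGB2BGR))
E
```

```text
clock: 11.28
tool_pos: [539.0, 153.0, 148.7]
clock: 12.4
tool_pos: [637.3, 20.0, 149.5]
eef_rot: [-3.139, 0.0, 1.277]
contact_force: [-0.8, 0.2, -1.0]
gripper_width: 35.4
finger_force: 19.9
```

View pics/w4.png

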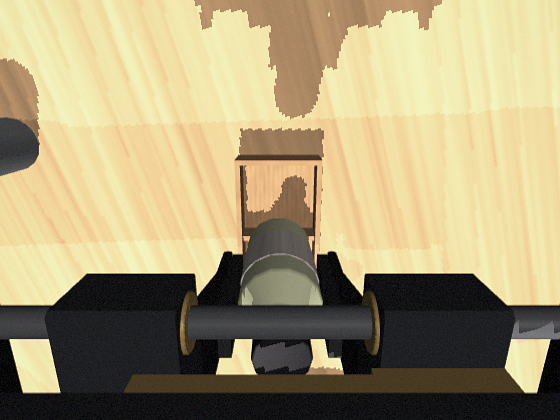

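The second bottle is held at (280,270), in line with the empty far cell at (280,200). Lowering and releasing it.

```bash
python3 -m jog '[[0,0,0.3,0,1],[0,0,0.55,0,1],[0,0,0.68,0,1],[0,0,0.713,0,1],[0,0,0.713,0,1],[0,0,0.715,0,1],[0,0,0.715,0,1]]' && python3 -m jog '[[0,0,0,0,0],[0,0,0,0,-0.4],[0,0,0,0,-0.4],[0,0,0,0,-0.4],[0,0,-0.3,0,-0.4],[0,0,-0.7,0,-0.4],[0,0,-0.7,0.06,-0.4],[0,0,-0.7,0.12,-0.4],[0,0,-0.7,0.18,-0.4],[0,0,-0.7,0.24,-0.4],[0,0,-0.7,0.3,-0.4],[0,0,-0.7,0.36,-0.4],[0,0,-0.7,0.407,-0.4],[0,0,-0.7,0.407,-0.4]]'
python3 - <<'E'
from h import *
for n in("wrist","scene"):
    ci=camera_info(n);im,d=read_camera(n);clusters(n,d,ci,lo=40,x=(550,750),y=(-90,90))
    if n=="scene": cv2.imwrite("pics/s2.png",cv2.cvtColor(im,cv2.COLOR_RGB2BGR)[130:360,150:450])
E
```

```text
clock: 13.32
tool_pos: [639.0, 19.0, 44.2]
eef_rot: [3.139, -0.0, 1.278]
contact_force: [-0.7, -0.3, -1.1]
gripper_width: 35.8
finger_force: 19.9
clock: 15.08
tool_pos: [638.1, 19.1, 148.2]
eef_rot: [-3.142, 0.0, 0.002]
contact_force: [-0.4, -0.7, 0.6]
gripper_width: 60.7
finger_force: 0.0
wrist px [283. 217.] n 2694 ztop 103 topmean [639.7  15.9] bbox [[629.0, -1.0], [656.0, 32.0]]
wrist px [283. 345.] n 72851 ztop 257 topmean [663.4  12.4] bbox [[623.0, -48.0], [677.0, 79.0]]
scene px [256. 187.] n 1953 ztop 259 topmean [660.1  -3.5] bbox [[611.0, -70.0], [678.0, 84.0]]
scene px [245. 240.] n 371 ztop 102 topmean [624.1 -44.2] bbox [[611.0, -60.0], [639.0, -27.0]]
scene px [268. 250.] n 400 ztop 102 topmean [643.   17.5] bbox [[631.0, 2.0], [658.0, 34.0]]
```

View pics/s2.png

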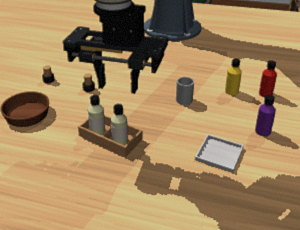

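Both bottles stand in their cells, at crop pixels (96,115) and (119,122). Stoppers next.

```bash
python3 -m jog '[[-0.6,0.5,0,0,-0.2],[-0.6,0.5,0,0,-0.2],[-0.6,0.5,0,0,-0.2]]' |head -2&& python3 -m jog '[[-0.641,0.541,0,0,-0.2],[-0.641,0.541,0.3,0,-0.2],[-0.641,0.541,0.3,0,-0.2],[-0.641,0.541,0.3,0,-0.2]]'
python3 - <<'E'
from h import *
print(get_obs()['tool_pos'])
ci=camera_info("wrist"); im,d=read_camera("wrist")
p,l=clusters("wrist",d,ci,minpx=200,x=(380,520),y=(-300,-60))
for c in((452,-137),(442,-267)):
    q=p[(np.hypot(p[...,0]-c[0],p[...,1]-c[1])<25)&(p[...,2]>38)&(p[...,2]<50)]; print(len(q), len(q) and cv2.minEnclosingCircle(q[:,:2].astype(np.float32)))
E
```

```text
clock: 15.55
tool_pos: [544.6, -57.2, 148.1]
clock: 16.05
tool_pos: [452.6, -137.4, 103.0]
eef_rot: [-3.141, -0.0, -0.001]
contact_force: [-0.2, -0.1, 0.7]
gripper_width: 52.2
finger_force: 0.0
[ 452.64295931 -137.38265635  102.98749978]
wrist px [280. 219.] n 2008 ztop 45 topmean [ 452.1 -138.4] bbox [[441.0, -154.0], [467.0, -123.0]]
wrist px [462. 235.] n 2518 ztop 45 topmean [ 441.3 -265.4] bbox [[426.0, -280.0], [456.0, -251.0]]
wrist px [283. 349.] n 70059 ztop 212 topmean [ 477.9 -143.5] bbox [[448.0, -204.0], [491.0, -80.0]]
915 ((450.7337951660156, -138.61590576171875), 11.059637069702148)
966 ((439.93572998046875, -267.2305603027344), 11.288418769836426)
```

```bash
python3 -m jog '[[0,0.01,0.35,0,-0.2],[0,0.01,0.545,0,-0.2],[0,0.01,0.545,0,-0.2],[0,0.01,0.545,0,-0.2],[0,0.01,0.545,0,1],[0,0.01,0.545,0,1],[0,0.01,0.545,0,1],[0,0.01,0.545,0,1],[0,0.01,0.545,0,1]]' 15 && python3 -m jog '[[0,0,-0.3,0,1],[0,0,-0.5,0,1],[0,0,-0.5,0,1]]'
```

```text
clock: 17.23
tool_pos: [452.1, -138.7, 21.9]
eef_rot: [3.141, -0.0, -0.0]
contact_force: [-0.6, -0.2, 4.4]
gripper_width: 21.7
finger_force: 15.0
clock: 17.6
tool_pos: [453.2, -139.2, 98.2]
eef_rot: [3.139, -0.004, -0.0]
contact_force: [0.1, 0.3, -1.4]
gripper_width: 21.2
finger_force: 15.0
```

```bash
python3 -m jog '[[0.3,0.18,0,0,1],[0.6,0.355,0,0,1],[0.6,0.355,0,0,1]]' |head -2&& python3 -m jog '[[0.3,0.2,0,0,1],[0.547,0.355,0,0,1],[0.547,0.355,0,0,1],[0.547,0.355,0.25,0,1],[0.547,0.355,0.4,0,1],[0.547,0.355,0.46,0,1],[0.547,0.355,0.46,0,1],[0.547,0.355,0.46,0,1]]'
```

```text
clock: 17.98
tool_pos: [545.7, -194.6, 95.6]
clock: 18.98
tool_pos: [623.4, -244.5, 27.6]
eef_rot: [-3.141, 0.001, 0.0]
contact_force: [0.1, -0.8, -0.3]
gripper_width: 21.3
finger_force: 15.0
```

```bash
python3 -m jog '[[0,0,0,0,0.08],[0,0,0,0,0.08],[0,0,0,0,0.08],[0,0,-0.25,0,0.08],[0,0,-0.5,0,0.08],[0,0,-0.5,0,0.08],[-0.4,0.07,-0.5,0,-0.2],[-0.6,0.07,-0.5,0,-0.2],[-0.6,0.07,-0.5,0,-0.2]]' && python3 -m jog '[[-0.4,0.073,0,0,-0.2],[-0.622,0.073,0,0,-0.2],[-0.622,0.073,0,0,-0.2],[-0.622,0.073,0,0,-0.2]]'
python3 - <<'E'
from h import *
print(get_obs()['tool_pos'])
ci=camera_info("wrist"); im,d=read_camera("wrist")
p,l=clusters("wrist",d,ci,minpx=200,x=(380,520),y=(-300,-60))
q=p[(np.hypot(p[...,0]-441,p[...,1]+267)<25)&(p[...,2]>38)&(p[...,2]<50)]; print(len(q), len(q) and cv2.minEnclosingCircle(q[:,:2].astype(np.float32)))
ci=camera_info("scene"); im,d=read_camera("scene"); clusters("scene",d,ci,lo=12,x=(530,670),y=(-320,-170))
cv2.imwrite("pics/s3.png",cv2.cvtColor(im,cv2.COLOR_RGB2BGR)[130:360,80:380])
E
```

```text
clock: 20.1
tool_pos: [531.0, -254.6, 101.4]
eef_rot: [-3.139, 0.004, -0.002]
contact_force: [0.8, 0.5, -0.4]
gripper_width: 51.2
finger_force: 0.0
clock: 20.6
tool_pos: [442.6, -267.4, 102.5]
eef_rot: [3.14, -0.002, -0.0]
contact_force: [0.4, -0.2, 1.1]
gripper_width: 52.2
finger_force: 0.0
[ 442.62973488 -267.42515554  102.53790054]
wrist px [278. 221.] n 1992 ztop 45 topmean [ 441.3 -267.5] bbox [[430.0, -283.0], [456.0, -252.0]]
wrist px [204. 352.] n 51808 ztop 211 topmean [ 467.8 -261.4] bbox [[436.0, -300.0], [481.0, -190.0]]
905 ((439.9447021484375, -267.53076171875), 10.990911483764648)
scene px [173. 237.] n 857 ztop 48 topmean [ 627.  -242.7] bbox [[545.0, -301.0], [659.0, -187.0]]
```

View pics/s3.png

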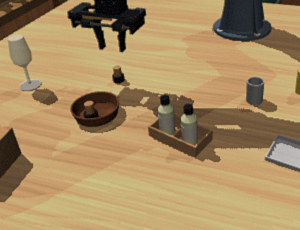

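The first stopper stands in the bowl at crop pixel (89,110). The second, at (118,75), is under the gripper.

```bash
python3 -m jog '[[0,0.005,0.35,0,-0.2],[0,0.005,0.54,0,-0.2],[0,0.005,0.54,0,-0.2],[0,0.005,0.54,0,-0.2],[0,0.005,0.54,0,1],[0,0.005,0.54,0,1],[0,0.005,0.54,0,1],[0,0.005,0.54,0,1],[0,0.005,0.54,0,1]]' 15 && python3 -m jog '[[0,0,-0.3,0,1],[0,0,-0.5,0,1],[0,0,-0.5,0,1]]'
```

```text
clock: 21.82
tool_pos: [440.8, -267.3, 21.9]
eef_rot: [3.141, -0.0, -0.0]
contact_force: [0.1, 1.3, 4.5]
gripper_width: 21.9
finger_force: 15.0
clock: 22.2
tool_pos: [441.9, -268.3, 98.4]
eef_rot: [3.138, -0.004, -0.0]
contact_force: [0.3, -0.3, -0.5]
gripper_width: 21.3
finger_force: 15.0
```

```bash
python3 -m jog '[[0.3,-0.05,0,0,1],[0.65,-0.1,0,0,1],[0.908,-0.151,0,0,1],[0.908,-0.151,0,0,1],[0.908,-0.151,0.25,0,1],[0.908,-0.151,0.4,0,1],[0.908,-0.151,0.46,0,1],[0.908,-0.151,0.46,0,1],[0.908,-0.151,0.46,0,1]]' && python3 -m jog '[[0,0,0,0,0.08],[0,0,0,0,0.08],[0,0,0,0,0.08],[0,0,-0.25,0,0.08],[0,0,-0.5,0,0.08],[0,0,-0.8,0,0.08],[0,0,-0.8,0,0.08]]'
```

```text
clock: 23.32
tool_pos: [576.5, -244.9, 27.6]
eef_rot: [3.142, 0.0, -0.001]
contact_force: [0.3, -0.3, 0.4]
gripper_width: 21.3
finger_force: 15.0
clock: 24.2
tool_pos: [579.6, -246.1, 151.8]
eef_rot: [3.137, -0.008, 0.0]
contact_force: [0.4, 0.0, 0.2]
gripper_width: 40.2
finger_force: 0.0
```

```bash
python3 -m jog '[[-0.31,-0.82,0,0,-0.6],[-0.31,-0.82,0,0,-0.6],[-0.31,-0.82,0,0,-0.6]]' |head -2&& python3 -m jog '[[-0.31,-0.82,0,0,-0.6],[-0.31,-0.82,0,0,-0.6],[-0.31,-0.82,0,0,-0.6]]' |head -2&& python3 -m jog '[[-0.31,-0.825,0,0,-0.6],[-0.31,-0.825,0.2,0,-0.6],[-0.31,-0.825,0.3,0,-0.6],[-0.31,-0.825,0.3,0,-0.6]]'
python3 - <<'E'
from h import *
print(get_obs()['tool_pos'])
ci=camera_info("wrist"); im,d=read_camera("wrist")
p,l=clusters("wrist",d,ci,minpx=200,x=(380,520),y=(60,200))
q=p[(np.hypot(p[...,0]-438,p[...,1]-125)<35)&(p[...,2]>54)&(p[...,2]<66)]; print(len(q), len(q) and cv2.minEnclosingCircle(q[:,:2].astype(np.float32)))
im,d=read_camera("scene"); cv2.imwrite("pics/s4.png",cv2.cvtColor(im,cv2.COLOR_RGB2BGR)[130:360,80:460])
E
```

```text
clock: 24.58
tool_pos: [526.3, -116.9, 146.1]
clock: 24.95
tool_pos: [481.0, 4.4, 146.7]
clock: 25.45
tool_pos: [437.2, 125.2, 101.2]
eef_rot: [3.141, 0.003, 0.001]
contact_force: [0.5, -0.7, -0.8]
gripper_width: 69.7
finger_force: 0.0
[437.24111838 125.21371542 101.23402006]
wrist px [279. 233.] n 4249 ztop 61 topmean [435.7 124.5] bbox [[416.0, 104.0], [458.0, 145.0]]
wrist px [280. 349.] n 68384 ztop 210 topmean [462.8 118.2] bbox [[431.0, 64.0], [476.0, 186.0]]
1428 ((435.9885559082031, 124.762451171875), 22.039552688598633)
```

View pics/s4.png

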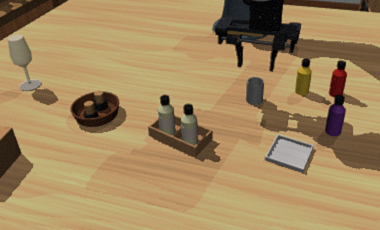

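Both stoppers stand in the bowl, at (89,110) and (100,103). The measure at (255,92) is under the gripper.

```bash
python3 -m jog '[[-0.005,0,0.35,0,-0.6],[-0.005,0,0.557,0,-0.6],[-0.005,0,0.557,0,-0.6],[-0.005,0,0.557,0,-0.6],[-0.005,0,0.557,0,1],[-0.005,0,0.557,0,1],[-0.005,0,0.557,0,1],[-0.005,0,0.557,0,1],[-0.005,0,0.557,0,1]]' 25 && python3 -m jog '[[0,0,-0.3,0,1],[0,0,-0.5,0,1],[0,0,-0.5,0,1]]'
```

```text
clock: 26.68
tool_pos: [437.0, 125.3, 19.5]
eef_rot: [-3.142, -0.001, -0.0]
contact_force: [0.0, -0.5, 5.6]
gripper_width: 43.6
finger_force: 25.0
clock: 27.05
tool_pos: [438.0, 125.4, 95.5]
eef_rot: [-3.141, -0.005, 0.0]
contact_force: [0.6, -0.3, -2.0]
gripper_width: 43.8
finger_force: 25.0
```

```bash
python3 -m jog '[[0.3,-0.18,0,0,1],[0.6,-0.366,0,0,1],[0.6,-0.366,0,0,1]]' |head -2&& python3 -m jog '[[0.3,-0.2,0,0,1],[0.599,-0.366,0,0,1],[0.599,-0.366,0,0,1],[0.599,-0.366,0.25,0,1],[0.599,-0.366,0.42,0,1],[0.599,-0.366,0.475,0,1],[0.599,-0.366,0.475,0,1],[0.599,-0.366,0.475,0,1]]' && python3 -m jog '[[0,0,0,0,-0.3],[0,0,0,0,-0.5],[0,0,0,0,-0.5],[0,0,0,0,-0.5],[0,0,-0.3,0,-0.5],[0,0,-0.6,0,-0.5],[0,0,-0.9,0,-0.5],[-0.4,0.4,-0.95,0,-0.5],[-0.8,0.8,-0.95,0,-0.5],[-0.8,0.8,-0.95,0,-0.5],[-0.8,0.8,-0.95,0,-0.5]]'
python3 - <<'E'
from h import *
for n in("scene","top"):
    ci=camera_info(n); im,d=read_camera(n); clusters(n,d,ci,lo=6)
    cv2.imwrite(f"pics/{n}5.png",cv2.cvtColor(im,cv2.COLOR_RGB2BGR))
E
```

```text
clock: 27.42
tool_pos: [530.8, 181.7, 92.9]
clock: 28.42
tool_pos: [614.5, 234.2, 22.4]
eef_rot: [3.141, 0.004, -0.0]
contact_force: [-1.4, -0.6, 2.1]
gripper_width: 43.8
finger_force: 25.0
clock: 29.8
tool_pos: [493.6, 113.5, 165.4]
eef_rot: [3.141, 0.003, -0.003]
contact_force: [-0.8, 0.3, 0.0]
gripper_width: 65.3
finger_force: 0.0
scene px [309. 137.] n 15 ztop 259 topmean [462.   60.2] bbox [[457.0, 49.0], [467.0, 68.0]]
scene px [327. 160.] n 1039 ztop 259 topmean [525.7 115.8] bbox [[484.0, 28.0], [535.0, 199.0]]
scene px [100. 183.] n 642 ztop 150 topmean [ 537.9 -493.8] bbox [[518.0, -515.0], [558.0, -474.0]]
scene px [505. 227.] n 3630 ztop 239 topmean [490.9 490.2] bbox [[476.0, 454.0], [523.0, 524.0]]
scene px [383. 207.] n 425 ztop 97 topmean [368.2 239.8] bbox [[359.0, 222.0], [383.0, 257.0]]
scene px [417. 230.] n 1002 ztop 98 topmean [454.4 323.5] bbox [[352.0, 305.0], [532.0, 343.0]]
scene px [ 41. 269.] n 6999 ztop 150 topmean [ 811.9 -454.2] bbox [[764.0, -501.0], [887.0, -321.0]]
scene px [174. 237.] n 1132 ztop 48 topmean [ 606.1 -243.1] bbox [[546.0, -300.0], [65
[... 1009 characters left out ...]
.  -498.5] bbox [[507.0, -517.0], [556.0, -475.0]]
top px [258. 202.] n 25 ztop 260 topmean [510.3  58.6] bbox [[504.0, 51.0], [516.0, 68.0]]
top px [174. 209.] n 186 ztop 101 topmean [513.3 320.8] bbox [[496.0, 304.0], [530.0, 333.0]]
top px [106. 218.] n 1255 ztop 242 topmean [484.4 489.3] bbox [[448.0, 453.0], [520.0, 515.0]]
top px [258. 220.] n 22 ztop 260 topmean [468.6  58. ] bbox [[461.0, 49.0], [473.0, 67.0]]
top px [221. 221.] n 17 ztop 259 topmean [466.1 146.7] bbox [[461.0, 139.0], [471.0, 154.0]]
top px [ 66. 254.] n 720 ztop 20 topmean [382.  650.2] bbox [[350.0, 603.0], [422.0, 699.0]]
top px [169. 263.] n 91 ztop 101 topmean [355.9 325.2] bbox [[350.0, 310.0], [371.0, 337.0]]
```

View pics/scene5.png

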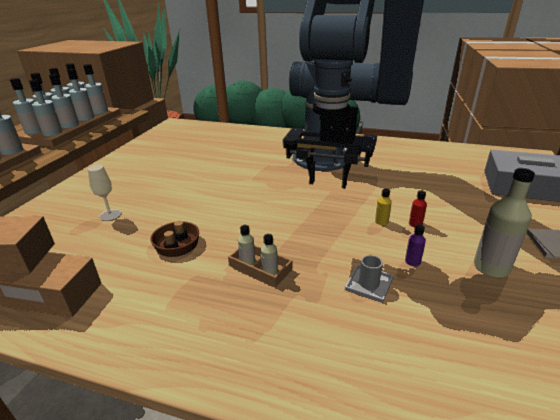

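The scene view shows both bottles in the carton at (246,247) and (269,255), both stoppers in the bowl at (170,238) and (180,229), and the measure upright in the tray at (370,273). The bystanders and look-alikes measure where they were, and the arm is clear. Handing in.

```bash
python3 -c "
from bench import *
print(finish_job())"
```

```text
the job is handed in; nothing more can be done
None
```

The job is handed in at about 30 s on the clock: both bottles stand in the carton, one per cell, both stoppers are in the bowl, the measure stands in the drip tray, and the big bottle, tasting glass and look-alikes were left untouched.

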